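# Raise the earring stand to its fourth notch

### The arm

A 6-joint arm with a two-finger parallel gripper is mounted at the origin on the work surface. World frame = base frame: x ahead of the robot, y to its left, z up, the work surface at z = 0. Lengths are in m, angles in degrees, forces in N, time in s.
With the tool pointing down it reaches from about 0.375 to 0.9 m from the base axis. Payload 3.1 kg.
Tool frame: the origin (TCP) lies at the very end of the fingers, on their centre line; the grasp point (between the pads) lies bot.hold_point_z behind it (bot.hold_point_z is the distance from the TCP to the grasp point, in m); z points along the fingers, y is the line along which they close (so a half turn about z gives the same grasp; the last joint's range is limited). The gripper opens to 87 mm and grips with 3 to 60 N. Pads are 19 mm wide; open, the fingers measure 117 mm over their backs; the gripper's body (75 mm by 190 mm) begins 51 mm behind the grasp point.
Start: joints at [-85.285, 30.224, 82.088, -0, 67.689, -10.227], TCP at [0.161, -0.604, 0.223] pointing down, gripper open.
Joint ranges: [-176.69, 176.69], [-43.24, 126.21], [12.49, 139.97], [-82, 262], [0, 151.66], [-163.58, 163.58]. Speed limits (degrees/s): [159.86, 159.86, 180, 180, 180, 180].

### API

Orientations are given as a 3x3 rotation matrix whose columns are the frame's x, y, z axes.
In Python, from rig import bot gives the robot as it stands.
- The arm moves only by the tool apply_moves, never from a script. Its argument "plan" is one flat list of numbers, 4 for each row, row after row: the shift along the world's x, y, z normalised to -1 to 1, where 1 is 0.05 m, then the turn about the world's z normalised to -1 to 1, where 1 is 10 degrees. A call has 1 to 12 rows; each row shifts and turns the commanded pose from where the row before left it; what a row does not reach is not made up. A row lasts 1/8 s, in which the tool goes at most 62.5 mm and 10.7 degrees, less where a joint would pass 70% of its speed; a pose out of reach is approached as far as the arm can. A call with a number of a shift or a turn outside -1 to 1 is refused whole. A call with a gripper value outside its range is refused whole. "grip" is the closure, from -1 (fully open) to 1 (shut), so that 0 is half open, set as the call begins (left out, the last holds). The fingers move at their own pace and stop on an object; the grip force is fixed at half the most. Time passes only in rows, so rows that do not move let the fingers close. It gives the time, the measured TCP pose, the force, the opening and the grip force at its end, in the units of the state.
- bot.read_state(): the state, without advancing time (a new reading comes with each control period).
- bot.capture(name): name is "side" or "top" or "wrist"; returns (picture, depth): 480x640x3 uint8, red, green, blue; 480x640 float32, m along the optical axis (not along the pixel's ray), 0 where there is no reading.
- bot.camera_info(name): a dict with "vertical_fov" (degrees; the focal length in pixels is half the picture's height over the tangent of half this angle, whatever the lens; pixels are square), "cx", "cy" (the principal point, pixels), "rvec" (rotation vector, rad) and "tvec" (3), from world to camera coordinates, as OpenCV has them; the wrist camera has in their place "mount" (4x4, takes a point from camera to tool coordinates, whose origin is the TCP and whose axes are the flange's). Camera axes: x right, y down, z forward; pixel columns grow to the right and rows downward; lengths in m; the calibration is good to about 2 mm. The wrist camera is an equidistant fisheye: a pixel r from the principal point sees the ray r / f radians off the axis. A picture is of the moment at which its call begins: read the wrist's pose just before it. camera_info takes no time and is no camera call.
- bot.hand_in(): hands the job in; it is judged then, once.
Trained networks look in the newest picture that a camera, given by its name, has taken for a name from the list of things; names that differ only in an ending like _2 or _b are one class to them, and where a whole thing is asked for, a point or a joint stands for the part that bears it (a point fixed in the world has none). Each returns a list of dicts, best first, with "p" (0 to 1); they miss things now and then, are a little off and sometimes report something else, mostly with a low value. They report only what shows in the picture. A call takes as long as a camera call.
- bot.outline_of(camera, target): "mask" (480x640 bool, what is visible of it) and "xy" ([column, row] as shares, 0 to 1, of the picture: columns of its width, rows of its height, amid what is visible of it).
- bot.pinpoint(camera, target): "xy" ([column, row] as shares, 0 to 1, of the picture: columns of its width, rows of its height: a listed point, or the origin of a listed thing).
The state is a dict: "time_s": time; "joint_positions": joint angles; "qvel": joint speeds; "tau": joint torques, N m; "position": TCP position; "tcp_rot": TCP orientation; "force": force on the tool from outside, world axes, zero at the start; "moment": the same for the moment, N m; "opening": opening from 0.0 (shut) to 1.0 (fully open); "grasp_force": force on a finger pad.
Only numpy, scipy, OpenCV 4.12 (cv2) and the standard library are available. Lean on these libraries where they do the work, as an engineer would, in place of code of your own. Each camera call takes 0.05 s, during which the arm holds its last target. There are 200 camera calls.

### The job

Take the wooden grip on top of the earring stand, the one with the straight bar and little hooks, and pull its column straight up until the pawl has clicked into the fourth notch, so that long earrings will hang clear of the table; stop before the fifth click and let go. The column may already stand a notch or two up, so count from the bottom (notches are 25 mm apart). Leave the other stand, the one with the round dish, as it is, and do not knock over the drinking glass.

Things in the scene. Friction and masses are not known exactly. Their poses are not given: they have to be found in the camera images.
- barstand_column (a joint): how far the earring stand's toothed column is raised, in m: 0 fully down; tooth n passes the brass pawl, which clicks in under it, at n x 0.025 + 0.004 (fourth click 0.104, fifth 0.129; end stop 0.142). Starts anywhere from 0 to 0.060. Sliding friction holds it wherever it is left; lifting takes about 10 N. Pushed down, it goes no lower than n x 0.025 for the last click n.
- barstand_grip (a point): in the wooden grip block (22 mm thick along x, 36 wide along y, 50 high) on top of the column, on its axis, 22 mm below the block's top, 188 mm above the table at joint 0; rises with it. z up; turns with the stand. Free to pinch from above across x. 15 mm below this point begins a steel bar with hooks, 190 mm along y, 10 thick. Stand screwed down: base 110 x 100 mm, channel 140 high.
- dishstand_grip (a point): the same point on the other stand, which is alike in everything but its head: a round aluminium dish, 120 mm across, under the grip block instead of the bar. It is not to be raised.
- tumbler: empty drinking glass, 68 mm across at the rim, 135 mm high, standing upright near the two stands; origin at the centre of its underside, z up.

How it is judged (in metres and radians):
On the way:
1. the pawl clicks in under the fourth tooth (the column is raised past 0.104 m) (value of joint barstand_column above 0.104 m), for 0.1 s.
At the end, for the whole second after the job is handed in: The earring stand's column is held in its fourth notch (raised 0.094 to 0.1285 m: past the fourth click, short of the fifth), let go and still (value of joint barstand_column between 0.094 and 0.1285 m and velocity of joint barstand_column between -0.01 and 0.01 m/s); the robot touches nothing.
It fails at once if the column is pulled past the fifth click (raised more than 0.1295 m) (value of joint barstand_column above 0.1295 m).
It fails at once if the stand with the dish is raised (its grip moves more than 15 mm) (distance of dishstand_grip from where it was at the start of the episode above 0.015 m).
It fails at once if the drinking glass is knocked over (tips by more than 30 degrees) (angle between tumbler's own z axis and vertical above 0.52 rad).
It also fails if it takes over 38 s, if anything falls off the work surface, if the arm or the gripper's body presses on something with over 40 N, if the wrist force passes 120 N, or if a joint passes its speed limit or range.

## Working session

There is one attempt and no reset: what is moved stays moved. The work goes in short steps, Python scripts to look and compute and a tool call to move; the robot and the scene stay as the last step left them, time stands still between calls to the robot, and variables do not carry over. Pictures are saved under pics/ and viewed, at most 10 in all, crops included, and the job is handed in when it is done.

Besides the shell and the picture viewer there is one more tool, called after "Call:" as name(argument=value, ...), one argument or row to a line, values as JSON. apply_moves: Moves the arm, as the interface text tells. Its arguments: {"type":"object","properties":{"plan":{"type":"array","items":{"type":"number"}},"grip":{"type":"number"}},"required":["plan"]}

```bash
mkdir -p pics; cat > h.py <<'E'
import numpy as np, cv2
from rig import bot
def cam(n):
    c=bot.camera_info(n); f=240/np.tan(np.radians(c["vertical_fov"])/2)
    R=cv2.Rodrigues(np.array(c["rvec"],float))[0]; t=np.array(c["tvec"],float).ravel()
    return f,c["cx"],c["cy"],R,t
def world(n,u,v,d):
    f,cx,cy,R,t=cam(n)
    p=np.stack([(u-cx)/f*d,(v-cy)/f*d,d*np.ones_like(u)],-1)
    return (p-t)@R
def proj(n,P):
    f,cx,cy,R,t=cam(n); q=np.asarray(P)@R.T+t
    return q[...,0]/q[...,2]*f+cx, q[...,1]/q[...,2]*f+cy
E
python3 - <<'E'
from h import *
print(bot.hold_point_z)
for n in("side","top"):
    im,d=bot.capture(n); np.savez(f"{n}.npz",im=im,d=d)
    cv2.imwrite(f"pics/{n}0.png",im[...,::-1])
    for t in("barstand_grip","dishstand_grip","tumbler"):
        for r in bot.pinpoint(n,t)[:2]:
            u,v=r["xy"][0]*640,r["xy"][1]*480
            w=d[int(v)-2:int(v)+3,int(u)-2:int(u)+3]; z=np.median(w[w>0]) if (w>0).any() else 0
            print(n,t,round(r["p"],2),round(u),round(v),world(n,np.float64(u),np.float64(v),z).round(3))
    f,cx,cy,R,t=cam(n); print("cam at",(-t@R).round(3))
E
```

```text
0.0187
side barstand_grip 0.56 332 114 [ 0.554 -0.147  0.249]
side dishstand_grip 0.63 261 282 [0.487 0.18  0.223]
side tumbler 0.8 330 308 [0.479 0.023 0.034]
cam at [0.231 0.554 0.662]
top barstand_grip 0.86 440 163 [ 0.555 -0.161  0.26 ]
top dishstand_grip 0.8 180 240 [0.498 0.159 0.227]
top tumbler 0.97 317 260 [ 0.499 -0.009  0.002]
cam at [0.361 0.002 0.765]
```

View pics/side0.png

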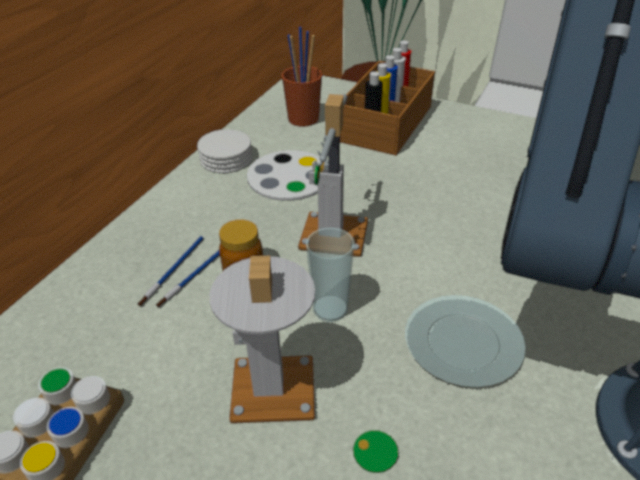

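View pics/top0.png

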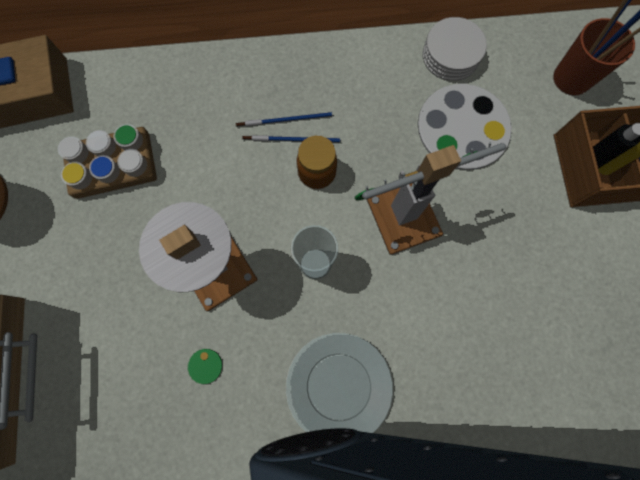

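The side view has the bar stand's grip at (335,113), behind the glass at (330,275), with the dish stand in front at (261,278). The top view has the grip at (440,163), with the bar running from (360,197) to (505,147). Next I'll get position, yaw and height from the depth.

```bash
python3 - <<'E'
from h import *
for n in("top","side"):
    D=np.load(n+".npz"); d=D["d"].astype(float); im=D["im"].astype(int)
    v,u=np.mgrid[0:480,0:640]; P=world(n,u.astype(float),v.astype(float),d)
    ok=(d>0)&(np.hypot(P[...,0]-.555,P[...,1]+.16)<.12)&(P[...,2]>.17)
    wood=ok&(im[...,0]-im[...,2]>35)
    p=P[wood]; zt=np.percentile(p[:,2],95); print(n,"wood",wood.sum(),"ztop",zt.round(4))
    tp=p[p[:,2]>zt-.006]
    r=cv2.minAreaRect((tp[:,:2]*1000).astype(np.float32)); print("top rect",len(tp),r, tp.mean(0).round(4))
    b=P[ok&~wood]; q=b[(b[:,2]>zt-.06)]
    l=cv2.fitLine(q[:,:2].astype(np.float32),cv2.DIST_HUBER,0,.01,.01).ravel()
    print("bar",len(q),l.round(4),"ang of line",np.degrees(np.arctan2(l[1],l[0])).round(1),"z",np.median(q[:,2]).round(4),q.min(0).round(3),q.max(0).round(3))
    print("z hist of wood",np.percentile(p[:,2],[5,25,50,75,95,99]).round(4))
s=bot.read_state(); print(np.round(s["tcp_rot"],3),s["time_s"],s["opening"])
E
```

```text
top wood 510 ztop 0.262
top rect 506 ((561.3802490234375, -166.50213623046875), (22.099058151245117, 36.558284759521484), 15.119462013244629) [ 0.5612 -0.1662  0.2604]
bar 1451 [ 0.2535 -0.9673  0.5576 -0.1607] ang of line -75.3 z 0.223 [ 0.531 -0.262  0.202] [ 0.597 -0.07   0.262]
z hist of wood [0.2589 0.2598 0.2604 0.261  0.262  0.2623]
side wood 612 ztop 0.2622
top rect 232 ((559.6814575195312, -164.72425842285156), (22.2938232421875, 38.619842529296875), 14.323302268981934) [ 0.5584 -0.1615  0.2608]
bar 384 [ 0.2272 -0.9739  0.5511 -0.1403] ang of line -76.9 z 0.2231 [ 0.53  -0.259  0.202] [ 0.586 -0.067  0.262]
z hist of wood [0.2181 0.2336 0.2484 0.2609 0.2622 0.2629]
[[ 0.966  0.258 -0.   ]
 [ 0.258 -0.966  0.   ]
 [ 0.    -0.    -1.   ]] 0.4 1.000842142950277
```

Both cameras agree: block centre is about (0.561, −0.1655), thin axis at +15°, top at 0.2605, so the joint is at about 0.050. I'll move to a standoff and turn +90°.

Call:
apply_moves(
  plan=[0.4, 0.67, 0.2, 0.75, 0.4, 0.67, 0.2, 0.75, 0.4, 0.67, 0.2, 0.75, 0.4, 0.67, 0.2, 0.75, 0.4, 0.67, 0.2, 0.75, 0.4, 0.67, 0.2, 0.75, 0.4, 0.67, 0.2, 0.75, 0.4, 0.67, 0.2, 0.75, 0.4, 0.67, 0.2, 0.75, 0.4, 0.67, 0.2, 0.75, 0.4, 0.67, 0.2, 0.75, 0.4, 0.67, 0.2, 0.75],
  grip=-0.2,
)

```text
time_s: 1.9
position: [0.4017, -0.2006, 0.3431]
tcp_rot: [[-0.262, 0.965, 0.001], [0.965, 0.262, -0.0], [-0.001, 0.0, -1.0]]
force: [0.1, -0.2, -0.7]
opening: 0.601
grasp_force: 0.0
```

Call:
apply_moves(
  plan=[0.65, 0.15, 0, 0, 0.65, 0.15, 0, 0, 0.65, 0.15, 0, 0, 0.65, 0.15, 0, 0, 0.62, 0.1, 0, 0, 0, 0, 0, 0, 0, 0, 0, 0],
)

```text
time_s: 2.78
position: [0.5613, -0.1667, 0.3423]
tcp_rot: [[-0.258, 0.966, -0.002], [0.966, 0.258, 0.0], [0.001, -0.001, -1.0]]
force: [0.8, -0.1, -0.7]
opening: 0.595
grasp_force: 0.0
```

```bash
python3 - <<'E'
from h import *
s=bot.read_state(); print(s["time_s"],s["position"],np.round(s["tcp_rot"],3),s["joint_positions"],s["force"])
im,d=bot.capture("side"); cv2.imwrite("pics/side1.png",im[...,::-1])
# wrist view: where block top should appear vs does
im,d=bot.capture("wrist"); c=bot.camera_info("wrist"); M=np.array(c["mount"]); f=240/np.tan(np.radians(c["vertical_fov"])/2)
Rt=np.array(s["tcp_rot"]); pos=np.array(s["position"])
v,u=np.mgrid[0:480,0:640].astype(float); x,y=u-c["cx"],v-c["cy"]; r=np.hypot(x,y)+1e-9; th=r/f
P=np.stack([x/r*np.tan(th)*d,y/r*np.tan(th)*d,d],-1)
W=(P@M[:3,:3].T+M[:3,3])@Rt.T+pos
I=im.astype(int)
w=(d>0)&(th<1.4)&(np.hypot(W[...,0]-.561,W[...,1]+.1655)<.05)&(abs(W[...,2]-.2605)<.008)&(I[...,0]-I[...,2]>35)
print(w.sum()); 
if w.sum()>20: print(cv2.minAreaRect((W[w][:,:2]*1000).astype(np.float32)),np.median(W[w],0))
cv2.imwrite("pics/wrist1.png",im[...,::-1])
E
```

```text
2.775 [ 0.56129584 -0.16670051  0.34225797] [[-0.258  0.966 -0.002]
 [ 0.966  0.258  0.   ]
 [ 0.001 -0.001 -1.   ]] [-2.74556714e+01  2.06760167e+01  7.87342288e+01 -2.51614376e-02
  8.06743557e+01 -4.24022454e+01] [ 0.84951082 -0.12556869 -0.71765439]
1658
((560.0510864257812, -165.89952087402344), (21.827613830566406, 36.61384582519531), 16.421628952026367) [ 0.55980854 -0.16428998  0.26232294]
```

The wrist camera confirms alignment to within about 1 mm. I'll descend and then close.

Call:
apply_moves(
  plan=[0, 0, -0.28, 0, 0, 0, -0.28, 0, 0, 0, -0.28, 0, 0, 0, -0.28, 0, 0, 0, -0.28, 0, 0, 0, -0.28, 0, 0, 0, -0.28, 0, 0, 0, -0.28, 0, 0, 0, 0, 0, 0, 0, 0, 0],
)

```text
time_s: 4.12
position: [0.5625, -0.167, 0.2308]
tcp_rot: [[-0.258, 0.966, 0.001], [0.966, 0.258, -0.0], [-0.001, 0.001, -1.0]]
force: [-0.5, -0.1, -0.0]
opening: 0.602
grasp_force: 0.0
```

Call:
apply_moves(
  plan=[0, 0, 0, 0, 0, 0, 0, 0, 0, 0, 0, 0, 0, 0, 0, 0, 0, 0, 0, 0, 0, 0, 0, 0],
  grip=1,
)

```text
time_s: 4.88
position: [0.5603, -0.1674, 0.2305]
tcp_rot: [[-0.258, 0.966, -0.004], [0.966, 0.258, -0.001], [0.0, -0.004, -1.0]]
force: [-4.7, -1.8, 2.6]
opening: 0.251
grasp_force: 30.0
```

Gripped at 22 mm opening. I'll raise 50 mm slowly and measure.

Call:
apply_moves(
  plan=[0, 0, 0.1, 0, 0, 0, 0.1, 0, 0, 0, 0.1, 0, 0, 0, 0.1, 0, 0, 0, 0.1, 0, 0, 0, 0.1, 0, 0, 0, 0.1, 0, 0, 0, 0.1, 0, 0, 0, 0.1, 0, 0, 0, 0.1, 0, 0, 0, 0, 0, 0, 0, 0, 0],
)

```text
time_s: 6.38
position: [0.5602, -0.1673, 0.2791]
tcp_rot: [[-0.258, 0.966, -0.005], [0.966, 0.258, -0.0], [0.001, -0.005, -1.0]]
force: [-4.9, -4.5, -7.8]
opening: 0.252
grasp_force: 30.0
```

```bash
cat > m.py <<'E'
from h import *
import sys
# bar z now versus start, same method; bar ends away from gripper
for n in("top","side"):
    im,d=bot.capture(n); cv2.imwrite(f"pics/{n}_{sys.argv[1]}.png",im[...,::-1])
    v,u=np.mgrid[0:480,0:640].astype(float)
    D0=np.load(n+".npz")["d"]
    def bar(d):
        P=world(n,u,v,d.astype(float)); a=np.array([-.2588,.9659]); q=P[...,:2]-[.5605,-.166]
        al=q@a; ac=q@[.9659,.2588]
        m=(d>0)&(abs(ac)<.007)&(abs(al)>.06)&(abs(al)<.093)&(P[...,2]>.19)&(P[...,2]<.33)
        z=P[m][:,2]; h=np.percentile(z,[50,80,90]) if len(z) else 0
        return len(z),h
    a,b=bar(D0),bar(d); print(n,a,b,np.round(b[1]-a[1],4))
print(bot.read_state()["position"],bot.read_state()["time_s"])
E
python3 m.py 2
```

```text
top (393, array([0.22238544, 0.22357679, 0.22398249])) (238, array([0.27069818, 0.27180582, 0.2722976 ])) [0.0483 0.0482 0.0483]
side (124, array([0.22369106, 0.22459274, 0.22528576])) (102, array([0.27188374, 0.27267814, 0.27300565])) [0.0482 0.0481 0.0477]
[ 0.56022849 -0.1672793   0.27906755] 6.475
```

The column followed without slipping (+48 mm, now at about 0.099). I'll raise it 17 mm more, to about 0.116.

Call:
apply_moves(
  plan=[0, 0, 0.07, 0, 0, 0, 0.07, 0, 0, 0, 0.07, 0, 0, 0, 0.07, 0, 0, 0, 0.06, 0, 0, 0, 0, 0, 0, 0, 0, 0],
)

```text
time_s: 7.35
position: [0.5602, -0.1673, 0.2956]
tcp_rot: [[-0.258, 0.966, -0.006], [0.966, 0.258, -0.0], [0.001, -0.006, -1.0]]
force: [-3.0, -3.4, -9.7]
opening: 0.249
grasp_force: 30.0
```

```bash
python3 m.py 3
```

```text
top (393, array([0.22238544, 0.22357679, 0.22398249])) (257, array([0.28740234, 0.28834854, 0.28878394])) [0.065  0.0648 0.0648]
side (124, array([0.22369106, 0.22459274, 0.22528576])) (97, array([0.28816157, 0.28934185, 0.28974032])) [0.0645 0.0647 0.0645]
[ 0.56023106 -0.16727589  0.29556037] 7.45
```

The joint is at about 0.115, inside the window. I'll release in place and then retreat upward.

Call:
apply_moves(
  plan=[0, 0, 0, 0, 0, 0, 0, 0, 0, 0, 0, 0, 0, 0, 0, 0, 0, 0, 0, 0],
  grip=-0.2,
)

```text
time_s: 8.07
position: [0.5624, -0.1667, 0.2978]
tcp_rot: [[-0.258, 0.966, 0.001], [0.966, 0.258, -0.0], [-0.0, 0.001, -1.0]]
force: [0.4, 0.7, -0.4]
opening: 0.595
grasp_force: 0.0
```

Call:
apply_moves(
  plan=[0, 0, 0.2, 0, 0, 0, 0.2, 0, 0, 0, 0.2, 0, 0, 0, 0.2, 0, 0, 0, 0.2, 0, 0, 0, 0.2, 0, 0, 0, 0.2, 0, 0, 0, 0.2, 0, 0, 0, 0, 0, 0, 0, 0, 0],
)

```text
time_s: 9.32
position: [0.562, -0.1667, 0.3772]
tcp_rot: [[-0.258, 0.966, -0.001], [0.966, 0.258, 0.0], [0.0, -0.001, -1.0]]
force: [-0.2, 1.4, 0.5]
opening: 0.599
grasp_force: 0.0
```

```bash
python3 m.py 4
```

```text
top (393, array([0.22238544, 0.22357679, 0.22398249])) (254, array([0.28726373, 0.28835711, 0.28880273])) [0.0649 0.0648 0.0648]
side (124, array([0.22369106, 0.22459274, 0.22528576])) (131, array([0.28821783, 0.28942733, 0.28981764])) [0.0645 0.0648 0.0645]
[ 0.56192164 -0.16670963  0.37697819] 9.425
```

View pics/side_4.png

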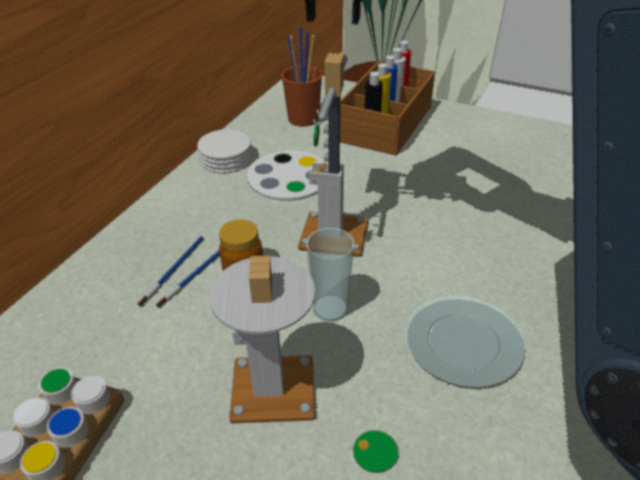

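The bar stand's grip at (334,70) is raised and free of the gripper at (330,10). The glass and dish stand haven't moved.

```bash
python3 -c "
from rig import bot; print(bot.hand_in())"
```

```text
the job is handed in; nothing more can be done
None
```

The job is handed in: the earring stand's column measures about 0.115 m up, past the fourth click and short of the fifth, and it held there after release with the gripper clear and the dish stand and glass left as they were.

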